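# Unbar the consumables box and hold its lid open

### The arm

A 6-joint arm with a two-finger parallel gripper is mounted at the origin on the work surface. World frame = base frame: x ahead of the robot, y to its left, z up, the work surface at z = 0. Lengths are in mm, angles in rad, forces in N, time in s.
With the tool pointing down it reaches from about 275 to 750 mm from the base axis. Payload 10.2 kg.
Tool frame: the origin (TCP) lies between the finger pads; the fingertips stand 17 mm ahead of it and the grasp point (between the pads) lies 2 mm behind it; y points along the fingers, x is the direction in which the jaws open and shut, and the axes are right-handed (so a half turn about y gives the same grasp; the last joint's range is limited). The gripper opens to 85 mm and grips with 20 to 120 N. Pads are 22 mm wide; open, the fingers measure 114 mm over their backs; the gripper's body (76 mm by 85 mm) begins 54 mm behind the grasp point. The pads swing forward as they close: fully open they stand 13 mm farther back than shut.
Start: joints at [1.005, 0.313, 1.498, -0, 1.331, -0.223], TCP at [176.479, 494.456, 248.294] pointing down, gripper open.
Joint ranges: [-2.94, 2.94], [-0.97, 2.17], [0.19, 2.56], [-1.23, 4.37], [0.02, 3.11], [-2.88, 2.88]. Speed limits (rad/s): [2.39, 2.39, 3.01, 3.14, 3.14, 3.14].

### API

Orientations are given as a unit quaternion [w, x, y, z].
In Python, from rig import ctrl gives the robot as it stands.
- The arm moves only by the tool jog_arm, never from a script. Its argument "targets" is a list of rows, each an object with "offset": the shift along the tool's x, y, z in m, a list of three; "yaw": the turn about the tool's y in rad. In form: [{"offset": [dx, dy, dz], "yaw": yaw}, ...]. A call has 1 to 12 rows; each row is the pose to reach, as a shift and turn from the pose measured when the call began, along the tool's axes at that moment; what a row does not reach only later rows make up. A row lasts 1/12 s, in which the tool goes at most 41.7 mm and 7.16 degrees, less where a joint would pass 70% of its speed; a pose out of reach is approached as far as the arm can. A call with a gripper value outside its range is refused whole. "fingers" is the finger opening in m, from 0 to 0.0854, set as the call begins (left out, the last holds). The fingers move at their own pace and stop on an object; "grip_force" is the grip in N (left out, the last holds). Time passes only in rows, so rows that repeat a pose let the fingers close. It gives the time, the measured TCP pose, the force and the opening at its end, in the units of the state.
- ctrl.sense(): the state, without advancing time (a new reading comes with each control period).
- ctrl.capture(name): name is "scene" or "top"; returns a dict with "img" (420x560x3 uint8, red, green, blue), "intrinsics" (3x3 intrinsics, pixels), "T" (4x4, takes a point from camera to world coordinates). Camera axes: x right, y up, looking along -z (the intrinsics and any distortion apply to the point x, -y, -z); pixel columns grow to the right and rows downward; lengths in mm; the calibration is good to about 2 mm. A picture is of the moment at which its call begins. There is no depth.
- ctrl.finish_job(): hands the job in, once; it reports no verdict.
Trained networks look in the newest picture that a camera, given by its name, has taken for a name from the list of things; names that differ only in an ending like _2 or _b are one class to them, and where a whole thing is asked for, a point or a joint stands for the part that bears it (a point fixed in the world has none). Each returns a list of dicts, best first, with "score" (0 to 1); they miss things now and then, are a little off and sometimes report something else, mostly with a low value. They report only what shows in the picture. A call takes as long as a camera call.
- ctrl.boxes_of(camera, target): "box" ([left, top, right, bottom] in pixels, round what is visible of it).
- ctrl.regions_of(camera, target): "region" (420x560 bool, what is visible of it) and "box" ([left, top, right, bottom] in pixels, round what is visible of it).
The state is a dict: "time_s": time; "joints": joint angles; "dq": joint speeds; "tau": joint torques, N m; "eef_pos": TCP position; "ee_rot": TCP orientation; "force": force on the tool from outside, world axes, zero at the start; "wrist_torque": the same for the moment, N m; "grip_width": opening from 0.0 (shut) to 1.0 (fully open).
Only numpy, scipy, OpenCV 4.12 (cv2) and the standard library are available. Lean on these libraries where they do the work, as an engineer would, in place of code of your own. Each camera call takes 0.05 s, during which the arm holds its last target.

### The job

Open the grey steel box for a colleague who will refill it: slide the keeper plate that bars its lid straight up out of its two slotted uprights while the lid stays shut, and lower it (do not drop it) on its long edge into the empty steel trough, letting go of it there. Then raise the box's lid by its bar handle to about 50 degrees from shut and finish while holding it there with the gripper: it falls shut if let go, and the program must end with the lid still held. Do not shift the other things on the bench.

Things in the scene. Friction and masses are not known exactly. Their poses are not given: they have to be found in the camera images.
- box: Fixed grey steel box with a hinged lid: 170 mm deep (its x), 160 mm wide (its y), 85 mm high. Origin: centre of its underside, on the bench; +x points to the hinge side, z up. Box and trough can stand left or right.
- slots (a point): Point midway between the floors of the two slots, at box x = -45, y = 0, z = 95 mm, box axes. A dark steel upright stands outside each side of the box (80 to 98 mm to either side, up to 30 mm deep along x, top at z = 150 mm); their slots face each other, 7 mm wide along x, open at the top.
- lid (a joint): Angle of the lid in rad: 0 shut, grows as the front edge rises, stop at 1.8; 50 degrees is 0.873. The lid (about 0.45 kg, 5 mm thick, top at z = 90 mm when shut) swings freely and falls shut below about 1.5 rad.
- lid_handle (a point): Centre of the round steel bar handle on the lid: 12 mm thick, 90 mm long along y, 45 mm above the lid's top on two end posts, near the front edge; at box x = -70, y = 0, z = 135 mm when shut. Moves with the lid; axes are the lid's (box axes when shut). The bar can turn between fingers that pinch it, so the hand may stay pointing down.
- lid_hinge (a point): Middle of the lid's hinge axis: box x = +85, y = 0, z = 85 mm. The axis runs along the box's y. The handle lies 155 mm to -x of it and 50 mm above it when the lid is shut.
- plate_center (a point): Centre of the keeper plate: loose aluminium sheet (about 0.25 kg) upright across the lid just behind the bar handle, ends in the slots. 180 mm long (its y), 100 mm high (z), 4 mm thick (x); top rim 10 mm thick, 14 mm high, all along, rim centre 43 mm above this point. Starts at box x = -45, y = 0, z = 145 mm; clear of the uprights once raised 55 mm.
- trough: Fixed bare steel trough for the plate. Origin: centre of its underside, on the bench. Base 80 mm (x) x 200 mm (y) x 6 mm; two walls along y, 190 mm long, tops at z = 61 mm, 30 mm apart inside, ends open. The plate stands on the base between the walls, lengthwise along y, and leans a little when let go.
- can: Leave alone: a plain metal can 52 mm across, 100 mm tall, standing between the box and the trough. Origin on the bench under it.
- hammer: Leave alone: a chipping hammer about 280 mm long lying at the left of the bench. Origin on the bench under it.
- brush: Leave alone: a brush lying at the right of the bench. Origin on the bench under it.
- coupons: Leave alone: two steel test coupons, 50 x 100 x 10 mm each, stacked flat in front of the robot (20 mm high). Origin on the bench under it.
- pliers: Leave alone: pliers with blue grips, about 210 mm long, lying beyond the box and the trough. Origin on the bench under it.
- magnet: Leave alone: a triangular steel welding square about 100 mm, 25 mm high, lying at the far left. Origin on the bench under it.
- jar: Leave alone: a glass jar 60 mm across, 90 mm tall, at the far right. Origin on the bench under it.

How it is judged:
By the outcome, as a careful person would: the job done as asked, in the order asked, and still so for the second after the job is handed in, while the arm keeps its last pose, push and grip.
It also fails if it takes over 58 s, if anything falls off the work surface, if the arm or the gripper's body presses on something with over 40 N, if the wrist force passes 120 N, or if a joint passes its speed limit or range.

## Working session

There is one attempt and no reset: what is moved stays moved. The work goes in short steps, Python scripts to look and compute and a tool call to move; the robot and the scene stay as the last step left them, time stands still between calls to the robot, and variables do not carry over. Pictures are saved under pics/ and viewed, and the job is handed in when it is done.

Besides the shell and the picture viewer there is one more tool, called after "Call:" by a JSON object that holds its "name" and its "arguments", one argument or row to a line. jog_arm: Moves the arm, as the interface text tells. Its arguments: {"type":"object","properties":{"targets":{"type":"array"},"fingers":{"type":"number"},"grip_force":{"type":"number"}},"required":["targets"]}

```bash
ls; mkdir -p pics
python3 - <<'E'
from rig import ctrl
import cv2
s=ctrl.sense()
for k,v in s.items(): print(k,v)
for n in ("scene","top"):
    c=ctrl.capture(n); cv2.imwrite(f"pics/{n}0.png",c["img"][:,:,::-1]); print(n,c["intrinsics"],c["T"], [k for k in c])
    for t in ("box","trough","plate_center","lid_handle","lid","can"):
        print(t,[(round(d["score"],2),d["box"]) for d in ctrl.boxes_of(n,t)][:2])
print(ctrl.sense()["time_s"])
E
```

```text
pics
time_s 0.0
joints [ 1.00459084e+00  3.13446998e-01  1.49843525e+00 -1.06214035e-05
  1.33100601e+00 -2.23382398e-01]
dq [ 0.00015009 -0.0001867  -0.00019544 -0.00109713  0.00043889 -0.00150917]
tau [ 1.80648349e-04 -4.12259102e+01 -2.59748948e+01 -1.43064067e-04
  4.03569342e-03 -7.18898605e-06]
eef_pos [176.35209535 494.24307809 247.73729218]
ee_rot [-0.57778076  0.57813632  0.40696427 -0.40780862]
force [ 0.51021484 -0.14777273  0.0802125 ]
wrist_torque [-0.02775155  0.01797886  0.02615871]
grip_width 1.0002369623111271
scene [[541.18556577   0.         279.60243651]
 [  0.         541.18556577 224.09894337]
 [  0.           0.           1.        ]] [[ 6.98205935e-01 -4.40120237e-01  5.64626115e-01  1.55177196e+03]
 [ 7.15880280e-01  4.23848496e-01 -5.54858429e-01 -9.26099896e+02]
 [ 4.88849383e-03  7.91610150e-01  6.11006934e-01  1.17362905e+03]
 [ 0.00000000e+00  0.00000000e+00  0.00000000e+00  1.00000000e+00]] ['img', 'intrinsics', 'T']
box [(0.89, [172.8, 229.3, 249.1, 306.9])]
trough [(0.82, [275.4, 210.6, 338.4, 242.0])]
plate_center [(0.79, [174.9, 215.3, 225.3, 261.3])]
lid_handle [(0.77, [184.8, 237.4, 251.9, 292.7])]
lid [(0.59, [181.9, 241.2, 249.2, 289.5])]
can []
top [[545.21020655   0.         275.72309227]
 [  0.         545.21020655 205.8181114 ]
 [  0.           0.           1.        ]] [[-8.92017552e-04  9.94412739e-01 -1.05558083e-01  4.35919867e+02]
 [-9.99802353e-01  1.20962934e-03  1.98441654e-02  2.23167302e+01]
 [ 1.98609770e-02  1.05554922e-01  9.94215118e-01  1.70525954e+03]
 [ 0.00000000e+00  0.00000000e+00  0.00000000e+00  1.00000000e+00]] ['img', 'intrinsics', 'T']
box []
trough [(0.86, [178.3, 201.9, 246.9, 244.9])]
plate_center [(0.63, [315.9, 239.2, 383.0, 243.7])]
lid_handle [(0.7, [318.6, 200.1, 369.4, 255.2]), (0.56, [179.7, 202.7, 246.1, 246.8])]
lid [(0.8, [319.7, 201.8, 371.8, 258.8])]
can [(0.65, [263.5, 214.2, 281.1, 235.2]), (0.39, [71.1, 211.0, 115.5, 301.0])]
0.7
```

View pics/scene0.png

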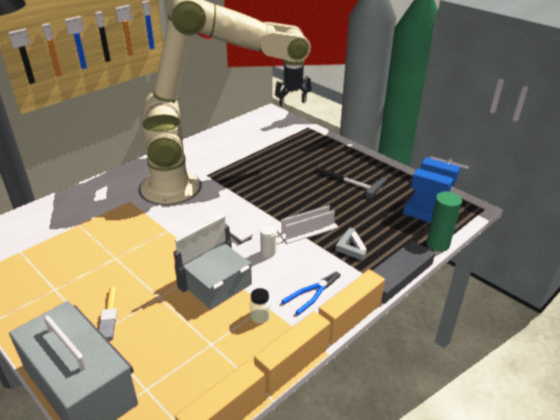

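View pics/top0.png

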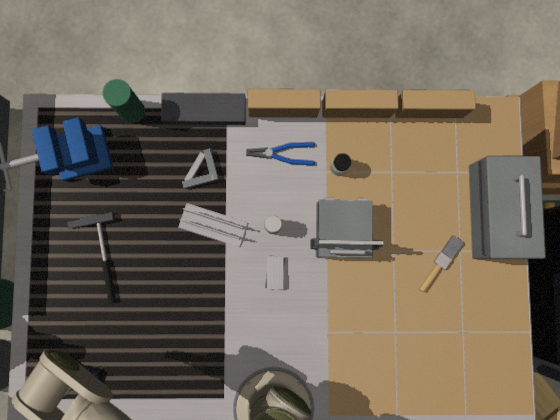

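Run:
```python
import cv2
a=cv2.imread("pics/top0.png")
c=a[185:275,160:400]; cv2.imwrite("pics/top0z.png",cv2.resize(c,None,fx=3.3,fy=3.3,interpolation=cv2.INTER_CUBIC))
a=cv2.imread("pics/scene0.png")
c=a[190:320,160:350]; cv2.imwrite("pics/scene0z.png",cv2.resize(c,None,fx=4,fy=4,interpolation=cv2.INTER_CUBIC))
```

```text
(no output)
```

View pics/top0z.png

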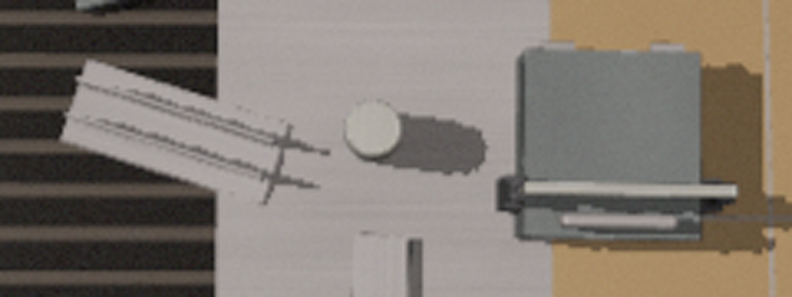

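View pics/scene0z.png

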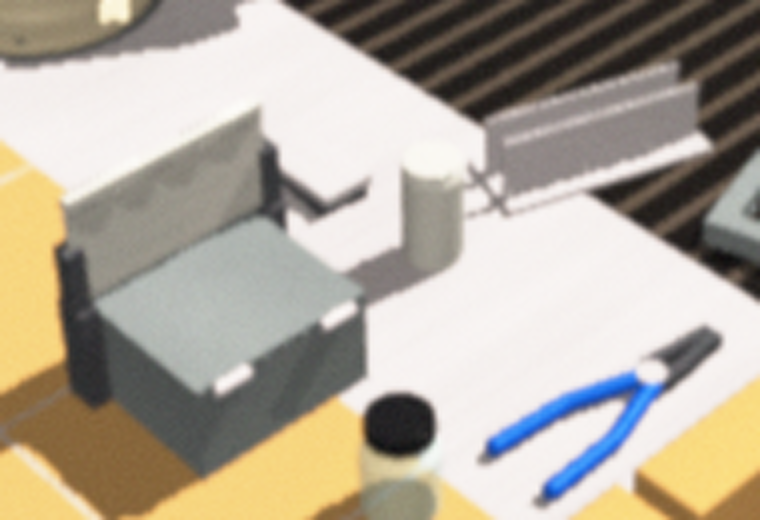

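The top picture shows the box at about (345,228) px, the plate rim running from (318,242) to (384,243), the handle at (347,252), the trough at (213,224) tilted about 17°, and the can at (273,224). The hinge is on the far side, so box +x is close to world +x.

```bash
cat > h.py <<'E'
import numpy as np, cv2
from scipy.optimize import least_squares
def proj(c,P):
    P=np.atleast_2d(P).astype(float); T=c["T"]; p=(P-T[:3,3])@T[:3,:3]; p=p*[1,-1,-1]
    q=p@np.array(c["intrinsics"]).T; return q[:,:2]/q[:,2:]
def ray(c,uv,z):
    K=np.array(c["intrinsics"]); d=np.linalg.inv(K)@[uv[0],uv[1],1]; d=d*[1,-1,-1]; d=c["T"][:3,:3]@d; o=c["T"][:3,3]
    return o+d*(z-o[2])/d[2]
def place(p,L):
    c,s=np.cos(p[2]),np.sin(p[2]); L=np.atleast_2d(L).astype(float)
    return np.c_[p[0]+c*L[:,0]-s*L[:,1],p[1]+s*L[:,0]+c*L[:,1],L[:,2]]
def fit(obs,p0):  # obs: list of (cam, local pts, px)
    f=lambda p: np.concatenate([(proj(c,place(p,L))-px).ravel() for c,L,px in obs])
    r=least_squares(f,p0,loss="soft_l1"); return r.x, r.fun.reshape(-1,2)
E
python3 - <<'E'
from h import *
from rig import ctrl
T=ctrl.capture("top");S=ctrl.capture("scene")
zt=lambda l:np.array(l)/3.3+[160,185]-0.35
zs=lambda l:np.array(l)/4+[160,190]-0.38
# box
Lt=[[85,80,90],[85,-80,90],[-85,80,90],[-85,-80,90]]; pt=zt([[518,50],[700,52],[518,240],[700,238]])
Lr=[[-50,90,195],[-50,-90,195],[-40,90,195],[-40,-90,195]]; pr=zt([[522,196],[738,197],[522,182],[738,184]])
Ls=[[85,80,90],[85,-80,90],[85,-80,0],[-45,90,195],[-45,-90,195]]; ps=zs([[365,293],[205,392],[205,472],[258,105],[65,203]])
p0=[450,-130,0]
for o in ([(T,Lt,pt)],[(T,Lr,pr)],[(S,Ls,ps)],[(T,Lt,pt),(T,Lr,pr),(S,Ls,ps)]):
    p,r=fit(o,p0); print(p.round(3),r.round(1).tolist())
bt=[[40,100,6],[-40,100,6],[-40,-100,6],[40,-100,6]];qt=zt([[87,60],[60,139],[265,203],[292,124]])
ts=[[40,100,6],[40,-100,6],[20,95,61],[20,-95,61],[-20,95,61],[-20,-95,61]]
qs=zs([[712,150],[505,213],[697,85],[500,140],[678,63],[485,120]])
for o in ([(T,bt,qt)],[(S,ts[:4],qs[:4])],[(T,bt,qt),(S,ts[:4],qs[:4])]):
    p,r=fit(o,[450,250,-.25]); print("trough",p.round(3),r.round(1).tolist())
print("can",ray(T,zt([[373,129]])[0],100))
pl=[[-60,0,0],[60,0,0]]
E
```

```text
[ 5.39999e+02 -2.13472e+02 -5.00000e-03] [[0.6, 0.1], [-1.2, -0.2], [0.8, -0.4], [-0.4, 0.5]]
[ 540.157 -215.808    6.276] [[0.4, -0.3], [-0.4, -0.2], [0.4, 0.3], [-0.4, 0.2]]
[ 5.40252e+02 -2.13194e+02 -2.00000e-03] [[0.6, -0.8], [-1.5, 0.5], [0.8, 2.5], [0.2, -1.9], [-0.5, -0.3]]
[ 5.40232e+02 -2.14323e+02 -3.00000e-03] [[0.8, 0.1], [-1.0, -0.3], [1.2, -0.4], [-0.1, 0.4], [-0.1, -0.2], [-0.8, -0.3], [-0.1, 0.4], [-0.9, 0.0], [0.3, -0.6], [-1.8, 0.7], [0.4, 2.7], [-0.0, -1.7], [-0.8, -0.1]]
trough [ 5.57674e+02  1.84079e+02 -3.04000e-01] [[0.5, -0.1], [0.5, 0.3], [-0.3, 0.2], [-0.7, -0.4]]
trough [ 5.53241e+02  1.88003e+02 -3.35000e-01] [[-0.4, -0.4], [-0.0, -0.9], [0.3, 0.5], [0.2, 0.8]]
trough [ 5.56631e+02  1.84424e+02 -3.11000e-01] [[0.5, 0.0], [0.4, 0.4], [-0.6, 0.7], [-0.8, 0.2], [-0.5, 0.0], [0.5, 0.3], [0.1, 1.0], [0.6, 2.1]]
can [553.15922876  -0.69576237 100.        ]
```

```bash
cat >> h.py <<'E'
from scipy.spatial.transform import Rotation as R
def rot(s):
    q=s["ee_rot"]; return R.from_quat([q[1],q[2],q[3],q[0]]).as_matrix()
def goal(s,tgt,jaw):  # jaw: world angle wanted for tool x (mod pi)
    M=rot(s); off=M.T@(np.array(tgt)-s["eef_pos"])
    a=np.arctan2(M[1,0],M[0,0]); d=(jaw-a+np.pi/2)%np.pi-np.pi/2
    # rotating about tool y(down) by yaw -> world angle change sign
    print("t",round(s["time_s"],2),"pos",s["eef_pos"].round(1),"jawdeg",round(np.degrees(a),2),"F",np.round(s["force"],1),"grip",round(s["grip_width"],3),"j",np.round(s["joints"],2))
    print("offset mm",off.round(1),"yaw",round(d*np.sign(M[2,1]),4),"or",round((d-np.sign(d)*np.pi)*np.sign(M[2,1]),3))
E
python3 - <<'E'
from h import *
from rig import ctrl
s=ctrl.sense(); print(rot(s).round(3))
goal(s,[495,-215.5,260],0)
E
```

```text
[[ 0.336  0.    -0.942]
 [ 0.942  0.     0.336]
 [ 0.    -1.     0.   ]]
t 0.8 pos [176.5 494.5 248.3] jawdeg 70.36 F [-0.2 -0.3 -0. ] grip 1.0 j [ 1.    0.31  1.5   0.    1.33 -0.22]
offset mm [-561.6  -11.7 -538.6] yaw 1.228 or -1.914
```

Call:
{"name": "jog_arm", "arguments": {
  "targets": [
    {"offset": [-0.023,-0.001,-0.022],"yaw": 0.05},
    {"offset": [-0.047,-0.001,-0.045],"yaw": 0.1},
    {"offset": [-0.07,-0.002,-0.067],"yaw": 0.15},
    {"offset": [-0.094,-0.003,-0.09],"yaw": 0.2},
    {"offset": [-0.117,-0.004,-0.112],"yaw": 0.25},
    {"offset": [-0.14,-0.005,-0.135],"yaw": 0.3},
    {"offset": [-0.164,-0.006,-0.157],"yaw": 0.35},
    {"offset": [-0.187,-0.007,-0.18],"yaw": 0.4},
    {"offset": [-0.211,-0.008,-0.202],"yaw": 0.45},
    {"offset": [-0.234,-0.009,-0.225],"yaw": 0.5},
    {"offset": [-0.257,-0.01,-0.247],"yaw": 0.55},
    {"offset": [-0.281,-0.012,-0.27],"yaw": 0.6}
  ],
  "fingers": 0.05,
  "grip_force": 60
}}

```text
time_s: 1.8
eef_pos: [336.5, 137.6, 260.5]
ee_rot: [-0.673, 0.673, 0.218, -0.217]
force: [0.9, 0.3, -0.3]
grip_width: 0.586
```

Run:
```python
from h import *
from rig import ctrl
goal(ctrl.sense(),[495,-215.5,260],-0.005)
```

```text
t 1.8 pos [336.5 137.6 260.5] jawdeg 35.85 F [ 0.9  0.3 -0.3] grip 0.586 j [ 0.06 -0.07  1.9   0.    1.31 -0.56]
offset mm [ -78.3    0.5 -379. ] yaw 0.6307 or -2.511
```

Call:
{"name": "jog_arm", "arguments": {
  "targets": [
    {"offset": [-0.007,0,-0.033],"yaw": 0.06},
    {"offset": [-0.014,0,-0.068],"yaw": 0.12},
    {"offset": [-0.021,0,-0.103],"yaw": 0.18},
    {"offset": [-0.028,0,-0.138],"yaw": 0.24},
    {"offset": [-0.035,0,-0.173],"yaw": 0.3},
    {"offset": [-0.043,0,-0.208],"yaw": 0.36},
    {"offset": [-0.05,0,-0.243],"yaw": 0.42},
    {"offset": [-0.057,0,-0.278],"yaw": 0.48},
    {"offset": [-0.064,0,-0.31],"yaw": 0.54},
    {"offset": [-0.071,0,-0.345],"yaw": 0.6},
    {"offset": [-0.078,0,-0.379],"yaw": 0.631},
    {"offset": [-0.078,0,-0.379],"yaw": 0.631}
  ]
}}

```text
time_s: 2.8
eef_pos: [496.3, -219.9, 259.5]
ee_rot: [-0.707, 0.707, -0.004, 0.004]
force: [0.4, -0.3, 0.0]
grip_width: 0.589
```

Run:
```python
from h import *
from rig import ctrl
goal(ctrl.sense(),[495,-215.5,186],-0.005)
for n in("top","scene"):
    c=ctrl.capture(n)["img"]; c=c[185:275,280:420] if n=="top" else c[170:320,130:290]
    cv2.imwrite(f"pics/{n}1.png",cv2.resize(c[:,:,::-1],None,fx=3.7,fy=3.7,interpolation=cv2.INTER_CUBIC))
```

```text
t 2.8 pos [ 496.3 -219.9  259.5] jawdeg -0.61 F [ 0.4 -0.3  0. ] grip 0.589 j [-0.63  0.34  1.43 -0.    1.37 -0.62]
offset mm [-1.4 73.5  4.5] yaw -0.0057 or 3.136
```

View pics/top1.png

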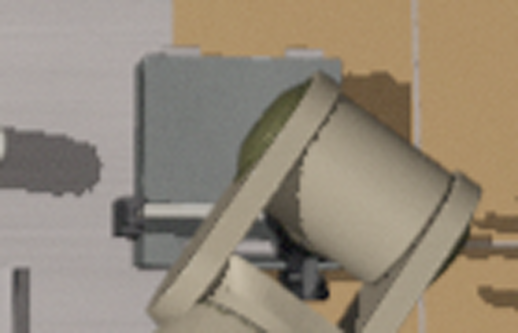

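View pics/scene1.png

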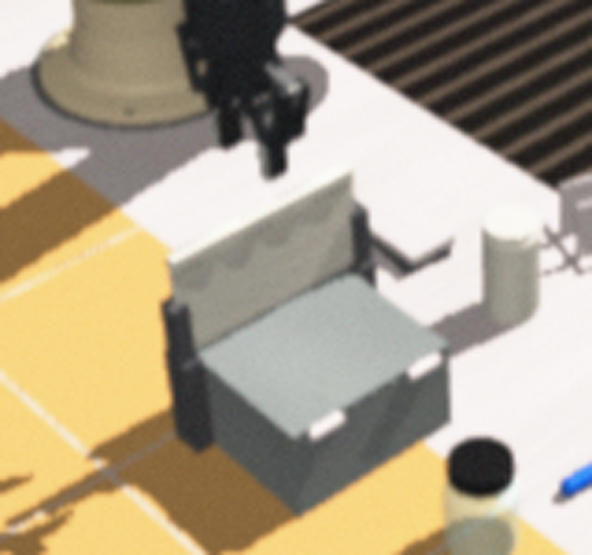

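Call:
{"name": "jog_arm", "arguments": {
  "targets": [
    {"offset": [-0.001,0.01,0.004],"yaw": -0.005},
    {"offset": [-0.001,0.02,0.004],"yaw": -0.005},
    {"offset": [-0.001,0.03,0.004],"yaw": -0.005},
    {"offset": [-0.001,0.04,0.004],"yaw": -0.005},
    {"offset": [-0.001,0.05,0.004],"yaw": -0.005},
    {"offset": [-0.001,0.06,0.004],"yaw": -0.005},
    {"offset": [-0.001,0.068,0.004],"yaw": -0.005},
    {"offset": [-0.001,0.073,0.004],"yaw": -0.005},
    {"offset": [-0.001,0.073,0.004],"yaw": -0.005}
  ]
}}

```text
time_s: 3.65
eef_pos: [493.9, -211.7, 185.7]
ee_rot: [0.708, -0.706, 0.001, 0.0]
force: [0.7, -0.9, -0.4]
grip_width: 0.593
```

Run:
```python
from h import *
from rig import ctrl
goal(ctrl.sense(),[495,-215.5,186],-0.005)
for n in("top","scene"):
    c=ctrl.capture(n)["img"]; c=c[185:275,280:420] if n=="top" else c[190:290,140:270]
    cv2.imwrite(f"pics/{n}2.png",cv2.resize(c[:,:,::-1],None,fx=5,fy=5,interpolation=cv2.INTER_CUBIC))
```

```text
t 3.65 pos [ 493.9 -211.7  185.7] jawdeg -0.08 F [ 0.7 -0.9 -0.4] grip 0.593 j [-0.62  0.4   1.55  0.    1.2  -0.62]
offset mm [ 1.1 -0.3 -3.8] yaw 0.0035 or -3.138
```

View pics/top2.png

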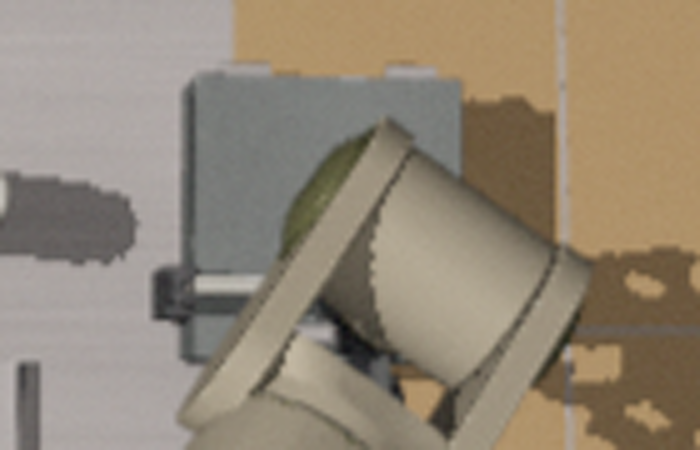

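View pics/scene2.png

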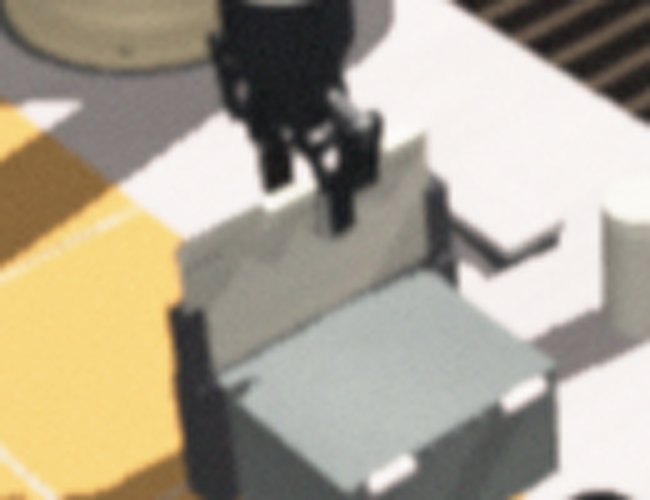

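Both fingers straddle the rim (scene crop, about (340,200) px and its partner in front of the plate), and nothing touches. Next I centre and close.

Call:
{"name": "jog_arm", "arguments": {
  "targets": [
    {"offset": [0.001,0,-0.003],"yaw": 0.0},
    {"offset": [0.001,0,-0.003],"yaw": 0.0}
  ]
}}

```text
time_s: 3.92
eef_pos: [495.6, -215.6, 187.6]
ee_rot: [-0.707, 0.707, -0.0, 0.001]
force: [0.7, -0.6, 0.5]
grip_width: 0.59
```

Call:
{"name": "jog_arm", "arguments": {
  "targets": [
    {"offset": [0,0,0],"yaw": 0},
    {"offset": [0,0,0],"yaw": 0},
    {"offset": [0,0,0],"yaw": 0},
    {"offset": [0,0,0],"yaw": 0},
    {"offset": [0,0,0],"yaw": 0},
    {"offset": [0,0,0],"yaw": 0},
    {"offset": [0,0,0],"yaw": 0},
    {"offset": [0,0,0],"yaw": 0}
  ],
  "fingers": 0.0,
  "grip_force": 60
}}

```text
time_s: 4.58
eef_pos: [495.7, -215.6, 187.8]
ee_rot: [-0.707, 0.707, -0.0, 0.001]
force: [-3.1, 0.6, 4.5]
grip_width: 0.103
```

Run:
```python
from h import *
from rig import ctrl
s=ctrl.sense()
goal(s,[495,-215.5,266],-0.003); print(s["wrist_torque"])
```

```text
t 4.58 pos [ 495.7 -215.6  187.8] jawdeg -0.1 F [-3.1  0.6  4.5] grip 0.103 j [-0.63  0.4   1.54  0.    1.2  -0.63]
offset mm [ -0.6 -78.2   0.1] yaw 0.0013 or -3.14
[-0.00232604  0.40709703 -0.07179645]
```

Call:
{"name": "jog_arm", "arguments": {
  "targets": [
    {"offset": [-0.0005,-0.002,0],"yaw": 0},
    {"offset": [-0.0005,-0.006,0],"yaw": 0},
    {"offset": [-0.0005,-0.011,0],"yaw": 0},
    {"offset": [-0.0005,-0.016,0],"yaw": 0},
    {"offset": [-0.0005,-0.02,0],"yaw": 0}
  ]
}}

```text
time_s: 5.0
eef_pos: [495.3, -215.7, 208.5]
ee_rot: [-0.707, 0.707, -0.0, 0.001]
force: [-0.0, -0.2, -2.1]
grip_width: 0.106
```

Run:
```python
from h import *
from rig import ctrl
s=ctrl.sense()
goal(s,[495.2,-215.5,270],-0.003); print(s["wrist_torque"])
for n in("scene",):
    c=ctrl.capture(n)["img"]; c=c[180:310,140:270]
    cv2.imwrite(f"pics/{n}3.png",cv2.resize(c[:,:,::-1],None,fx=4.5,fy=4.5,interpolation=cv2.INTER_CUBIC))
```

```text
t 5.0 pos [ 495.3 -215.7  208.5] jawdeg -0.09 F [-0.  -0.2 -2.1] grip 0.106 j [-0.63  0.38  1.51  0.    1.25 -0.63]
offset mm [  0.  -61.5   0.1] yaw 0.0014 or -3.14
[-0.02562111  0.01227432  0.01400031]
```

View pics/scene3.png

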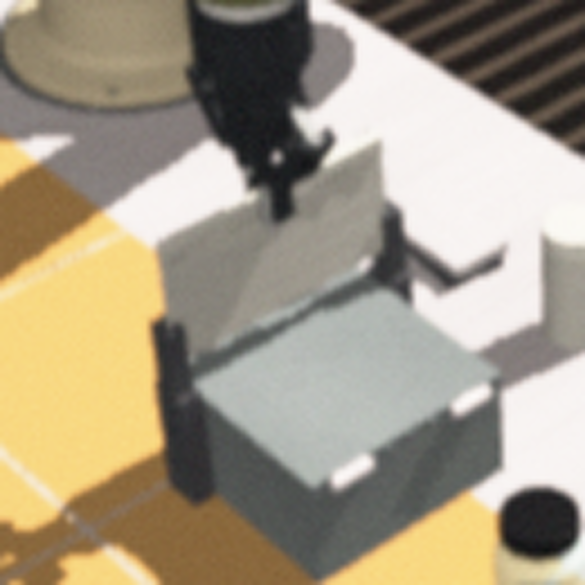

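The plate is rising with the hand, the lid is shut, and the force is only the plate's weight (about 2 N). I'll keep lifting.

Call:
{"name": "jog_arm", "arguments": {
  "targets": [
    {"offset": [0,-0.005,0],"yaw": 0},
    {"offset": [0,-0.011,0],"yaw": 0},
    {"offset": [0,-0.017,0],"yaw": 0},
    {"offset": [0,-0.023,0],"yaw": 0},
    {"offset": [0,-0.03,0],"yaw": 0},
    {"offset": [0,-0.037,0],"yaw": 0},
    {"offset": [0,-0.044,0],"yaw": 0},
    {"offset": [0,-0.052,0],"yaw": 0},
    {"offset": [0,-0.06,0],"yaw": 0},
    {"offset": [0,-0.07,0],"yaw": 0},
    {"offset": [0,-0.08,0],"yaw": 0},
    {"offset": [0,-0.085,0],"yaw": 0}
  ]
}}

```text
time_s: 6.05
eef_pos: [495.5, -215.9, 296.0]
ee_rot: [-0.706, 0.708, 0.001, 0.002]
force: [-0.0, -0.7, -1.9]
grip_width: 0.101
```

Run:
```python
from h import *
from rig import ctrl
s=ctrl.sense()
goal(s,[557,184,290],-0.305); print(s["wrist_torque"])
c0=ctrl.capture("scene");c=c0["img"][160:310,130:290]
cv2.imwrite("pics/scene4.png",cv2.resize(c[:,:,::-1],None,fx=4,fy=4,interpolation=cv2.INTER_CUBIC))
# trough refine from this unobstructed top view
T=ctrl.capture("top"); z=T["img"][190:255,170:260]; cv2.imwrite("pics/tr4.png",cv2.resize(z[:,:,::-1],None,fx=8,fy=8,interpolation=cv2.INTER_CUBIC))
z=c0["img"][200:250,270:345]; cv2.imwrite("pics/tr4s.png",cv2.resize(z[:,:,::-1],None,fx=10,fy=10,interpolation=cv2.INTER_CUBIC))
```

```text
t 6.05 pos [ 495.5 -215.9  296. ] jawdeg -0.09 F [-0.  -0.7 -1.9] grip 0.101 j [-0.63  0.32  1.37  0.    1.45 -0.63]
offset mm [ 60.8   5.3 400. ] yaw 0.3034 or -2.838
[-0.04640781  0.0183953  -0.00291041]
```

View pics/scene4.png

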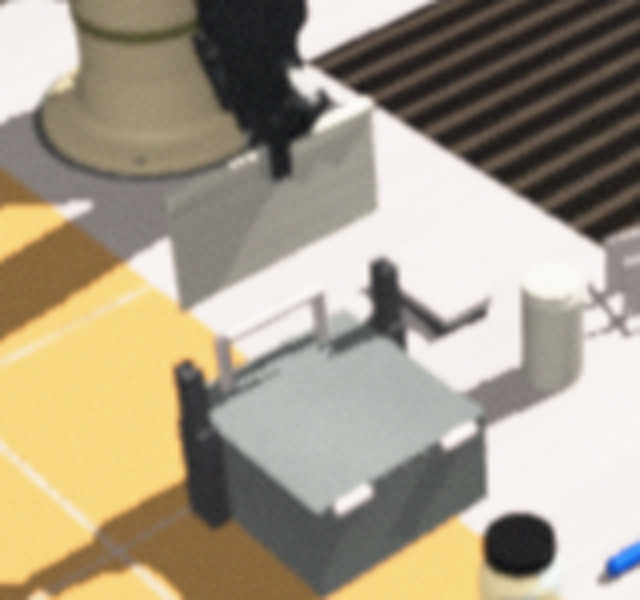

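View pics/tr4.png

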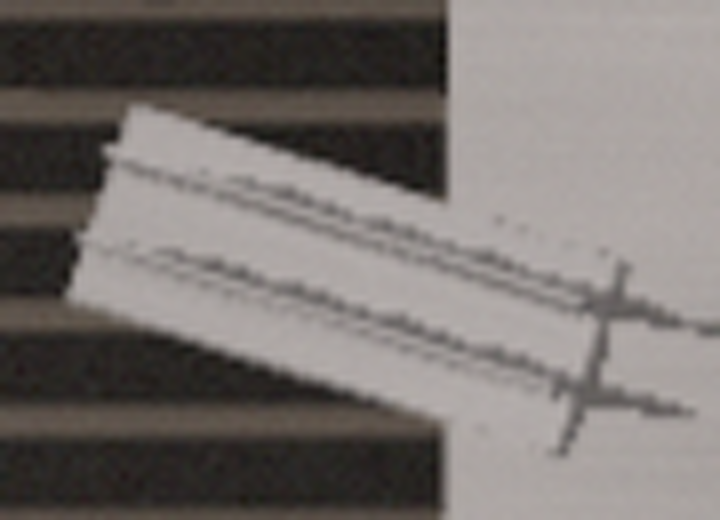

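View pics/tr4s.png

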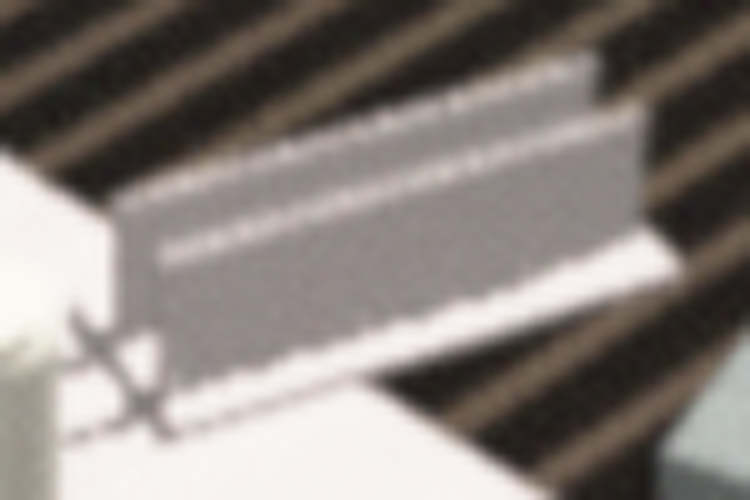

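Run:
```python
from h import *
from rig import ctrl
T=ctrl.capture("top");S=ctrl.capture("scene")
zt=lambda l:(np.array(l)+.5)/8+[170,190]-.5
zs=lambda l:(np.array(l)+.5)/10+[270,200]-.5
A=[[40,100,6],[-40,100,6],[-40,-100,6],[40,-100,6]];a=zt([[132,103],[70,300],[560,455],[620,262]])
W=[[17,95,61],[-17,95,61]];w=zt([[108,150],[82,235]])
B=[[40,100,6],[40,-100,6]];b=zs([[685,268],[170,432]])
V=[[17,95,61],[17,-95,61],[-17,95,61],[-17,-95,61]];v=zs([[640,112],[165,255],[590,60],[120,195]])
for o in ([(T,A,a)],[(T,A,a),(T,W,w)],[(S,V,v)],[(S,B,b),(S,V,v)],[(T,A,a),(T,W,w),(S,B,b),(S,V,v)]):
    p,r=fit(o,[555,185,-.3]); print(p.round(3),r.round(1).tolist())
```

```text
[ 5.57476e+02  1.84774e+02 -3.08000e-01] [[0.3, 0.2], [-0.2, -0.0], [-0.2, 0.1], [0.2, -0.3]]
[ 5.57522e+02  1.84379e+02 -3.09000e-01] [[0.4, 0.2], [-0.1, -0.1], [-0.1, 0.1], [0.3, -0.3], [-0.1, -0.0], [-0.4, 0.1]]
[ 5.54044e+02  1.90469e+02 -3.03000e-01] [[0.5, -0.5], [-0.4, 0.1], [0.5, -0.4], [-0.5, 0.7]]
[ 5.54684e+02  1.89587e+02 -3.10000e-01] [[-0.4, -0.1], [0.5, -0.5], [0.5, -0.2], [-0.6, 0.2], [0.6, -0.1], [-0.6, 0.7]]
[ 5.57162e+02  1.85591e+02 -3.09000e-01] [[0.0, 0.3], [-0.5, 0.0], [-0.5, 0.2], [-0.1, -0.1], [-0.5, 0.1], [-0.8, 0.2], [-0.6, 0.7], [0.2, 0.4], [0.3, 0.5], [-0.9, 1.1], [0.3, 0.6], [-0.9, 1.6]]
```

Call:
{"name": "jog_arm", "arguments": {
  "targets": [
    {"offset": [0.002,0.0,0.01],"yaw": 0.01},
    {"offset": [0.004,0.0,0.028],"yaw": 0.03},
    {"offset": [0.007,0.0,0.05],"yaw": 0.05},
    {"offset": [0.011,0.0,0.075],"yaw": 0.07},
    {"offset": [0.016,0.0,0.105],"yaw": 0.09},
    {"offset": [0.02,0.0,0.135],"yaw": 0.11},
    {"offset": [0.025,0.0,0.165],"yaw": 0.13},
    {"offset": [0.03,0.0,0.195],"yaw": 0.15},
    {"offset": [0.034,0.0,0.225],"yaw": 0.17},
    {"offset": [0.039,0.0,0.255],"yaw": 0.19},
    {"offset": [0.043,0.0,0.285],"yaw": 0.21},
    {"offset": [0.048,0.0,0.31],"yaw": 0.23}
  ]
}}

```text
time_s: 7.25
eef_pos: [543.3, 96.3, 293.1]
ee_rot: [-0.702, 0.703, -0.082, 0.082]
force: [0.4, 0.8, -1.9]
grip_width: 0.101
```

Run:
```python
from h import *
from rig import ctrl
s=ctrl.sense()
goal(s,[556.5,186,290],-0.309)
```

```text
t 7.25 pos [543.3  96.3 293.1] jawdeg -13.29 F [ 0.4  0.8 -1.9] grip 0.101 j [-0.04  0.35  1.34 -0.    1.46  0.2 ]
offset mm [-7.8  3.  90.3] yaw 0.0771 or -3.065
```

Call:
{"name": "jog_arm", "arguments": {
  "targets": [
    {"offset": [-0.001,0.0,0.02],"yaw": 0.02},
    {"offset": [-0.003,0.0,0.04],"yaw": 0.035},
    {"offset": [-0.005,0.005,0.06],"yaw": 0.05},
    {"offset": [-0.007,0.015,0.075],"yaw": 0.065},
    {"offset": [-0.008,0.03,0.086],"yaw": 0.077},
    {"offset": [-0.008,0.045,0.09],"yaw": 0.077},
    {"offset": [-0.008,0.06,0.09],"yaw": 0.077},
    {"offset": [-0.008,0.075,0.09],"yaw": 0.077},
    {"offset": [-0.008,0.085,0.09],"yaw": 0.077},
    {"offset": [-0.008,0.09,0.09],"yaw": 0.077},
    {"offset": [-0.008,0.09,0.09],"yaw": 0.077}
  ]
}}

```text
time_s: 8.17
eef_pos: [555.9, 185.6, 201.9]
ee_rot: [-0.698, 0.699, -0.109, 0.108]
force: [1.0, -0.6, -2.7]
grip_width: 0.099
```

Run:
```python
from h import *
from rig import ctrl
s=ctrl.sense()
goal(s,[556.5,186,99],-0.309)
T=ctrl.capture("top"); z=T["img"][180:270,160:260]; cv2.imwrite("pics/t5.png",cv2.resize(z[:,:,::-1],None,fx=5,fy=5,interpolation=cv2.INTER_CUBIC))
S=ctrl.capture("scene"); z=S["img"][150:260,250:360]; cv2.imwrite("pics/s5.png",cv2.resize(z[:,:,::-1],None,fx=5,fy=5,interpolation=cv2.INTER_CUBIC))
```

```text
t 8.17 pos [555.9 185.6 201.9] jawdeg -17.71 F [ 1.  -0.6 -2.7] grip 0.099 j [ 0.12  0.48  1.37 -0.    1.29  0.43]
offset mm [  0.5 102.9   0.7] yaw -0.0 or 3.142
```

View pics/t5.png

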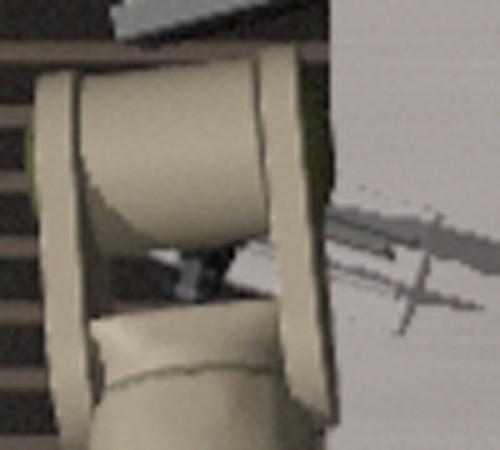

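View pics/s5.png

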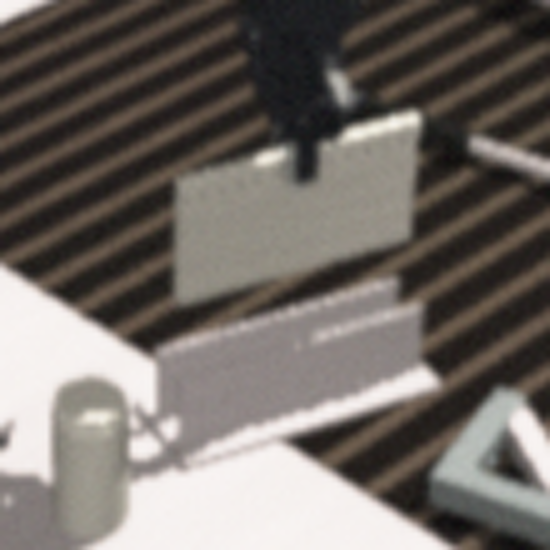

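Run:
```python
from h import *
from rig import ctrl
S=ctrl.capture("scene")
f=lambda l:(np.array(l)+.5)/5+[250,150]-.5
L=[[2,90,109],[2,-90,109],[5,90,209],[5,-90,209]]; o=f([[413,238],[180,305],[420,112],[176,182]])
p=[555.9,185.6,-.309]
print((proj(S,place(p,L))-o).round(1).tolist()); print(fit([(S,L,o)],p)[0])
```

```text
[[-1.2, 0.7], [-1.3, 1.0], [-0.2, 1.7], [0.3, 1.0]]
[ 5.52983899e+02  1.91683748e+02 -3.09834698e-01]
```

Call:
{"name": "jog_arm", "arguments": {
  "targets": [
    {"offset": [0.002,0.005,0],"yaw": 0},
    {"offset": [0.002,0.012,0],"yaw": 0},
    {"offset": [0.002,0.02,0],"yaw": 0},
    {"offset": [0.002,0.028,0],"yaw": 0},
    {"offset": [0.002,0.036,0],"yaw": 0},
    {"offset": [0.002,0.044,0],"yaw": 0},
    {"offset": [0.002,0.05,0],"yaw": 0},
    {"offset": [0.002,0.056,0],"yaw": 0},
    {"offset": [0.002,0.06,0],"yaw": 0},
    {"offset": [0.002,0.064,0],"yaw": 0},
    {"offset": [0.002,0.068,0],"yaw": 0},
    {"offset": [0.002,0.07,0],"yaw": 0}
  ]
}}

```text
time_s: 9.32
eef_pos: [558.6, 185.0, 133.4]
ee_rot: [-0.699, 0.699, -0.108, 0.109]
force: [-0.4, -0.8, -2.9]
grip_width: 0.103
```

Run:
```python
from h import *
from rig import ctrl
s=ctrl.sense()
goal(s,[557.8,185,99],-0.309)
S=ctrl.capture("scene"); z=S["img"][170:260,260:360]; cv2.imwrite("pics/s6.png",cv2.resize(z[:,:,::-1],None,fx=6,fy=6,interpolation=cv2.INTER_CUBIC))
```

```text
t 9.32 pos [558.6 185.  133.4] jawdeg -17.71 F [-0.4 -0.8 -2.9] grip 0.103 j [ 0.12  0.56  1.45 -0.    1.14  0.43]
offset mm [-0.8 34.4 -0.3] yaw -0.0 or 3.142
```

View pics/s6.png

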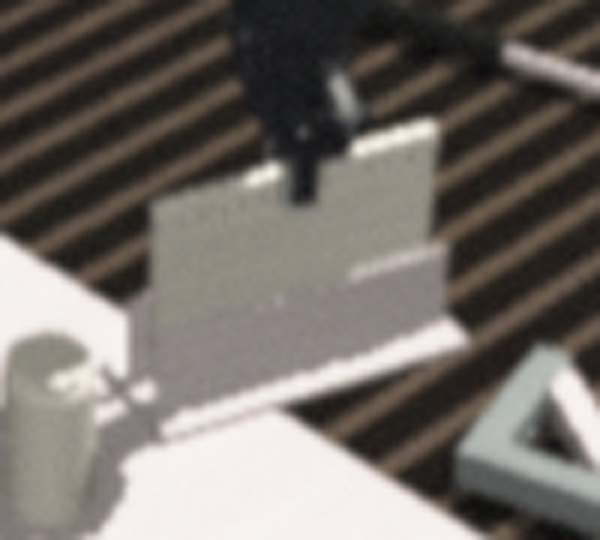

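The plate is between the walls (its lower edge is hidden behind the far wall at about (300,300) in the crop) with no contact force. I'll lower the rest gently.

Call:
{"name": "jog_arm", "arguments": {
  "targets": [
    {"offset": [-0.001,0.005,0],"yaw": 0},
    {"offset": [-0.001,0.01,0],"yaw": 0},
    {"offset": [-0.001,0.015,0],"yaw": 0},
    {"offset": [-0.001,0.019,0],"yaw": 0},
    {"offset": [-0.001,0.023,0],"yaw": 0},
    {"offset": [-0.001,0.026,0],"yaw": 0},
    {"offset": [-0.001,0.029,0],"yaw": 0},
    {"offset": [-0.001,0.031,0],"yaw": 0},
    {"offset": [-0.001,0.032,0],"yaw": 0},
    {"offset": [-0.001,0.032,0],"yaw": 0}
  ]
}}

```text
time_s: 10.2
eef_pos: [557.6, 185.3, 101.1]
ee_rot: [-0.699, 0.699, -0.108, 0.109]
force: [-0.2, 0.2, -2.1]
grip_width: 0.1
```

Call:
{"name": "jog_arm", "arguments": {
  "targets": [
    {"offset": [0,0.0005,0],"yaw": 0},
    {"offset": [0,0.001,0],"yaw": 0},
    {"offset": [0,0.001,0],"yaw": 0}
  ]
}}

```text
time_s: 10.45
eef_pos: [557.6, 185.3, 100.1]
ee_rot: [-0.699, 0.699, -0.108, 0.109]
force: [-0.3, -0.8, -1.1]
grip_width: 0.104
```

Call:
{"name": "jog_arm", "arguments": {
  "targets": [
    {"offset": [0,0.0005,0],"yaw": 0},
    {"offset": [0,0.001,0],"yaw": 0},
    {"offset": [0,0.0015,0],"yaw": 0},
    {"offset": [0,0.0015,0],"yaw": 0}
  ]
}}

```text
time_s: 10.78
eef_pos: [557.8, 185.3, 98.9]
ee_rot: [-0.699, 0.699, -0.108, 0.109]
force: [-0.7, -1.4, 0.9]
grip_width: 0.103
```

Call:
{"name": "jog_arm", "arguments": {
  "targets": [
    {"offset": [0,0.0005,0],"yaw": 0},
    {"offset": [0,0.001,0],"yaw": 0},
    {"offset": [0,0.001,0],"yaw": 0}
  ]
}}

```text
time_s: 11.03
eef_pos: [558.1, 185.2, 98.9]
ee_rot: [-0.699, 0.699, -0.108, 0.11]
force: [-1.6, -1.7, 7.4]
grip_width: 0.105
```

It is seated on the base (+7 N). Now I release and look.

Call:
{"name": "jog_arm", "arguments": {
  "targets": [
    {"offset": [0,0,0],"yaw": 0},
    {"offset": [0,0,0],"yaw": 0},
    {"offset": [0,0,0],"yaw": 0},
    {"offset": [0,0,0],"yaw": 0},
    {"offset": [0,0,0],"yaw": 0},
    {"offset": [0,0,0],"yaw": 0}
  ],
  "fingers": 0.06
}}

```text
time_s: 11.53
eef_pos: [558.1, 185.2, 98.8]
ee_rot: [-0.699, 0.699, -0.108, 0.11]
force: [1.0, 0.6, -0.6]
grip_width: 0.704
```

Run:
```python
from h import *
from rig import ctrl
s=ctrl.sense()
goal(s,[470,-214,240],-0.003)
S=ctrl.capture("scene"); z=S["img"][170:260,260:360]; cv2.imwrite("pics/s7.png",cv2.resize(z[:,:,::-1],None,fx=6,fy=6,interpolation=cv2.INTER_CUBIC))
```

```text
t 11.53 pos [558.1 185.2  98.8] jawdeg -17.7 F [ 1.   0.6 -0.6] grip 0.704 j [ 0.12  0.6   1.48 -0.    1.06  0.43]
offset mm [  37.9 -141.1 -407. ] yaw -0.306 or 2.836
```

View pics/s7.png

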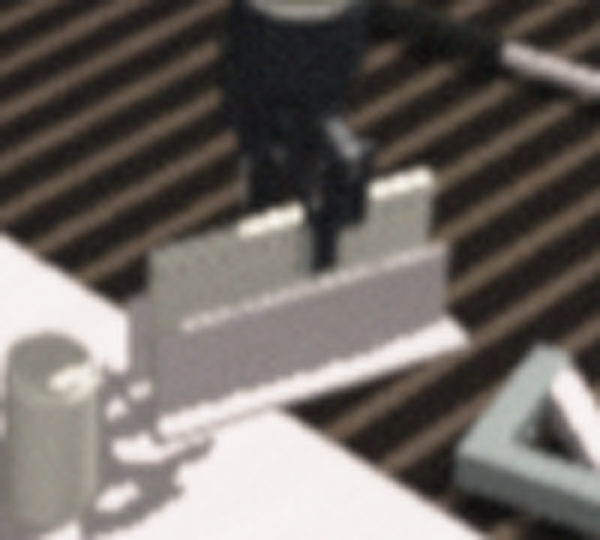

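Call:
{"name": "jog_arm", "arguments": {
  "targets": [
    {"offset": [0,0,0],"yaw": 0},
    {"offset": [0,0,0],"yaw": 0},
    {"offset": [0,-0.003,0],"yaw": 0},
    {"offset": [0,-0.006,0],"yaw": 0},
    {"offset": [0,-0.01,0],"yaw": 0},
    {"offset": [0,-0.015,0],"yaw": 0},
    {"offset": [0,-0.021,0],"yaw": 0},
    {"offset": [0,-0.03,0],"yaw": 0},
    {"offset": [0,-0.04,0],"yaw": 0},
    {"offset": [0,-0.055,0],"yaw": 0},
    {"offset": [0,-0.075,0],"yaw": 0},
    {"offset": [0,-0.1,0],"yaw": 0}
  ],
  "fingers": 0.085
}}

```text
time_s: 12.58
eef_pos: [557.3, 185.1, 199.6]
ee_rot: [-0.698, 0.699, -0.108, 0.109]
force: [0.8, 0.1, -0.1]
grip_width: 0.996
```

Run:
```python
from h import *
from rig import ctrl
s=ctrl.sense()
goal(s,[470,-214,240],-0.003)
S=ctrl.capture("scene"); z=S["img"][170:260,260:360]; cv2.imwrite("pics/s8.png",cv2.resize(z[:,:,::-1],None,fx=6,fy=6,interpolation=cv2.INTER_CUBIC))
```

```text
t 12.58 pos [557.3 185.1 199.6] jawdeg -17.71 F [ 0.8  0.1 -0.1] grip 0.996 j [ 0.12  0.49  1.37 -0.    1.28  0.43]
offset mm [  38.3  -40.1 -406.8] yaw -0.306 or 2.836
```

View pics/s8.png

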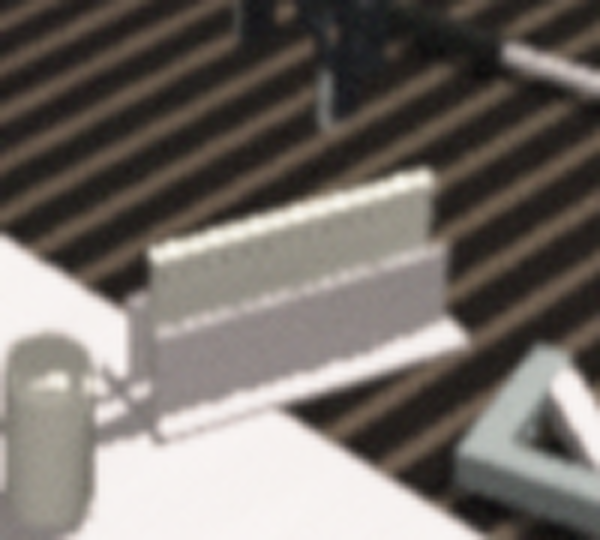

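The plate stands in the trough, released. Now to the handle.

Call:
{"name": "jog_arm", "arguments": {
  "targets": [
    {"offset": [0.0,-0.02,-0.015],"yaw": -0.01},
    {"offset": [0.003,-0.035,-0.045],"yaw": -0.03},
    {"offset": [0.007,-0.04,-0.08],"yaw": -0.06},
    {"offset": [0.011,-0.04,-0.115],"yaw": -0.09},
    {"offset": [0.014,-0.04,-0.15],"yaw": -0.12},
    {"offset": [0.017,-0.04,-0.185],"yaw": -0.15},
    {"offset": [0.021,-0.04,-0.22],"yaw": -0.18},
    {"offset": [0.024,-0.04,-0.255],"yaw": -0.21},
    {"offset": [0.027,-0.04,-0.29],"yaw": -0.24},
    {"offset": [0.031,-0.04,-0.325],"yaw": -0.27},
    {"offset": [0.034,-0.04,-0.36],"yaw": -0.3},
    {"offset": [0.037,-0.04,-0.39],"yaw": -0.306}
  ],
  "fingers": 0.045
}}

```text
time_s: 13.63
eef_pos: [474.8, -199.4, 245.7]
ee_rot: [-0.707, 0.707, 0.003, 0.005]
force: [0.2, 0.1, 0.8]
grip_width: 0.529
```

Run:
```python
from h import *
from rig import ctrl
s=ctrl.sense()
goal(s,[470,-214,190],-0.003)
S=ctrl.capture("scene"); z=S["img"][200:310,150:270]; cv2.imwrite("pics/s9.png",cv2.resize(z[:,:,::-1],None,fx=5,fy=5,interpolation=cv2.INTER_CUBIC))
```

```text
t 13.63 pos [ 474.8 -199.4  245.7] jawdeg -0.11 F [0.2 0.1 0.8] grip 0.529 j [-0.63  0.29  1.54  0.01  1.31 -0.63]
offset mm [ -5.4  55.6 -14.6] yaw 0.001 or -3.141
```

View pics/s9.png

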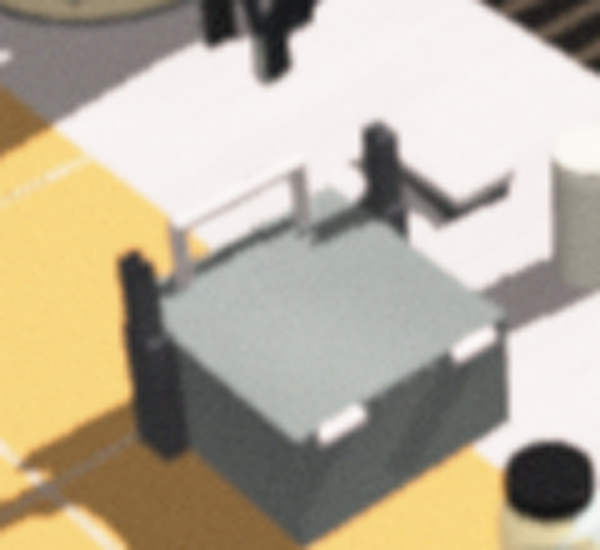

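Run:
```python
from h import *
from rig import ctrl
S=ctrl.capture("scene")
P=[[470,-169,135],[470,-259,135],[495,-216,195]]
print((proj(S,P)-[150,200])*5)
```

```text
[[293.20269865 161.41112338]
 [174.32133982 226.56813891]
 [248.95887776 135.16218297]]
```

Call:
{"name": "jog_arm", "arguments": {
  "targets": [
    {"offset": [-0.002,0.0,-0.006],"yaw": 0},
    {"offset": [-0.004,0.006,-0.01],"yaw": 0},
    {"offset": [-0.005,0.014,-0.012],"yaw": 0},
    {"offset": [-0.005,0.022,-0.013],"yaw": 0},
    {"offset": [-0.005,0.03,-0.014],"yaw": 0},
    {"offset": [-0.005,0.038,-0.014],"yaw": 0},
    {"offset": [-0.005,0.045,-0.014],"yaw": 0},
    {"offset": [-0.005,0.05,-0.014],"yaw": 0},
    {"offset": [-0.005,0.052,-0.014],"yaw": 0},
    {"offset": [-0.005,0.052,-0.014],"yaw": 0}
  ],
  "fingers": 0.05
}}

```text
time_s: 14.57
eef_pos: [470.1, -214.7, 192.8]
ee_rot: [-0.707, 0.707, 0.001, 0.006]
force: [0.3, -0.1, 0.1]
grip_width: 0.587
```

Run:
```python
from h import *
from rig import ctrl
s=ctrl.sense()
goal(s,[470,-214,134],-0.003)
S=ctrl.capture("scene"); z=S["img"][200:310,150:270]; cv2.imwrite("pics/s10.png",cv2.resize(z[:,:,::-1],None,fx=5,fy=5,interpolation=cv2.INTER_CUBIC))
```

```text
t 14.57 pos [ 470.1 -214.7  192.8] jawdeg -0.4 F [ 0.3 -0.1  0.1] grip 0.587 j [-0.66  0.34  1.61  0.01  1.18 -0.65]
offset mm [-0.8 58.8  0.8] yaw -0.004 or 3.138
```

View pics/s10.png

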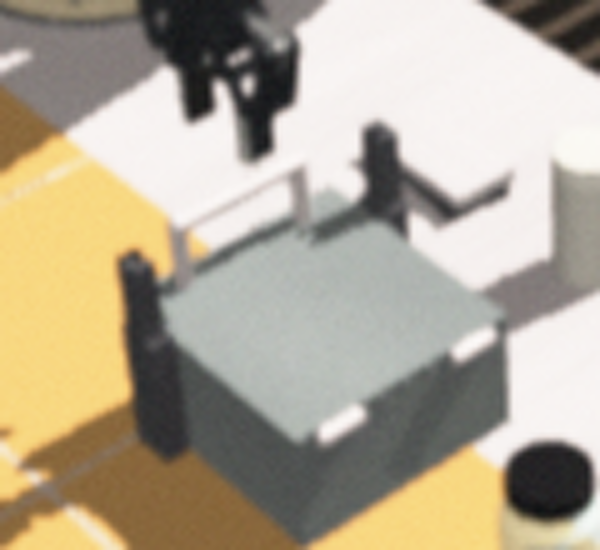

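The fingers are centred above the bar (bar about (175,222)-(302,168) in the crop, matching the prediction within 2 px). I'll descend.

Call:
{"name": "jog_arm", "arguments": {
  "targets": [
    {"offset": [0,0.006,0],"yaw": 0},
    {"offset": [0,0.013,0],"yaw": 0},
    {"offset": [0,0.02,0],"yaw": 0},
    {"offset": [0,0.027,0],"yaw": 0},
    {"offset": [0,0.034,0],"yaw": 0},
    {"offset": [0,0.041,0],"yaw": 0},
    {"offset": [0,0.047,0],"yaw": 0},
    {"offset": [0,0.052,0],"yaw": 0},
    {"offset": [0,0.056,0],"yaw": 0},
    {"offset": [0,0.058,0],"yaw": 0},
    {"offset": [0,0.059,0],"yaw": 0},
    {"offset": [0,0.059,0],"yaw": 0}
  ]
}}

```text
time_s: 15.62
eef_pos: [471.0, -214.9, 134.3]
ee_rot: [-0.707, 0.708, 0.002, 0.006]
force: [0.7, 0.8, 0.4]
grip_width: 0.584
```

Call:
{"name": "jog_arm", "arguments": {
  "targets": [
    {"offset": [0,0,0],"yaw": 0},
    {"offset": [0,0,0],"yaw": 0},
    {"offset": [0,0,0],"yaw": 0},
    {"offset": [0,0,0],"yaw": 0},
    {"offset": [0,0,0],"yaw": 0},
    {"offset": [0,0,0],"yaw": 0},
    {"offset": [0,0,0],"yaw": 0},
    {"offset": [0,0,0],"yaw": 0}
  ],
  "fingers": 0.0,
  "grip_force": 60
}}

```text
time_s: 16.28
eef_pos: [469.5, -214.9, 134.6]
ee_rot: [-0.707, 0.707, 0.0, 0.005]
force: [-11.5, -0.3, 6.2]
grip_width: 0.113
```

Run:
```python
from h import *
from rig import ctrl
s=ctrl.sense()
goal(s,[470,-214,134],-0.003); print(s["wrist_torque"])
a0=np.arctan2(50,155); r=np.hypot(155,50)
for d in range(0,60,5):
    a=a0+np.radians(d); print(d, round(155-r*np.cos(a),1), round(r*np.sin(a)-50,1))
```

```text
t 16.28 pos [ 469.5 -214.9  134.6] jawdeg -0.39 F [-11.5  -0.3   6.2] grip 0.113 j [-0.66  0.41  1.68  0.    1.05 -0.65]
offset mm [0.5 0.6 0.9] yaw -0.0038 or 3.138
[-0.02811168  1.82678801 -0.14493505]
0 0.0 0.0
5 4.9 13.3
10 11.0 26.2
15 18.2 38.4
20 26.4 50.0
25 35.7 60.8
30 45.8 70.8
35 56.7 79.9
40 68.4 87.9
45 80.8 95.0
50 93.7 100.9
55 107.1 105.6
```

Call:
{"name": "jog_arm", "arguments": {
  "targets": [
    {"offset": [0.0005,-0.002,0],"yaw": 0},
    {"offset": [0.0015,-0.005,0],"yaw": 0},
    {"offset": [0.003,-0.009,0],"yaw": 0},
    {"offset": [0.005,-0.0133,0],"yaw": 0},
    {"offset": [0.007,-0.0177,0],"yaw": 0},
    {"offset": [0.009,-0.022,0],"yaw": 0},
    {"offset": [0.011,-0.0262,0],"yaw": 0},
    {"offset": [0.0134,-0.0304,0],"yaw": 0},
    {"offset": [0.0157,-0.0344,0],"yaw": 0},
    {"offset": [0.0182,-0.0384,0],"yaw": 0}
  ]
}}

```text
time_s: 17.12
eef_pos: [487.1, -215.2, 173.5]
ee_rot: [-0.707, 0.707, -0.0, 0.004]
force: [-8.1, -3.0, 0.1]
grip_width: 0.118
```

```bash
cat >> h.py <<'E'
def lid(s):
    # grasp pt 2 mm above TCP; start ref
    from numpy import degrees,arctan2
    x,y,z=s["eef_pos"]; dx=x-469.5; dz=z-134.6
    a=arctan2(50+dz,155-dx); print("lid deg from hand",degrees(a)-17.88,"r",np.hypot(50+dz,155-dx),"(162.9)","F",s["force"].round(1),s["wrist_torque"].round(2),"grip",s["grip_width"],"t",s["time_s"], s["eef_pos"].round(1),"j",s["joints"].round(2))
E
python3 - <<'E'
from h import *
from rig import ctrl
lid(ctrl.sense())
S=ctrl.capture("scene"); z=S["img"][180:310,150:270]; cv2.imwrite("pics/s11.png",cv2.resize(z[:,:,::-1],None,fx=4.5,fy=4.5,interpolation=cv2.INTER_CUBIC))
E
```

```text
lid deg from hand 15.02829928846565 r 163.60844554959573 (162.9) F [-8.1 -3.   0.1] [-0.55  1.34 -0.12] grip 0.11785863968290271 t 17.1167 [ 487.1 -215.2  173.5] j [-0.64  0.4   1.59  0.    1.15 -0.63]
```

View pics/s11.png

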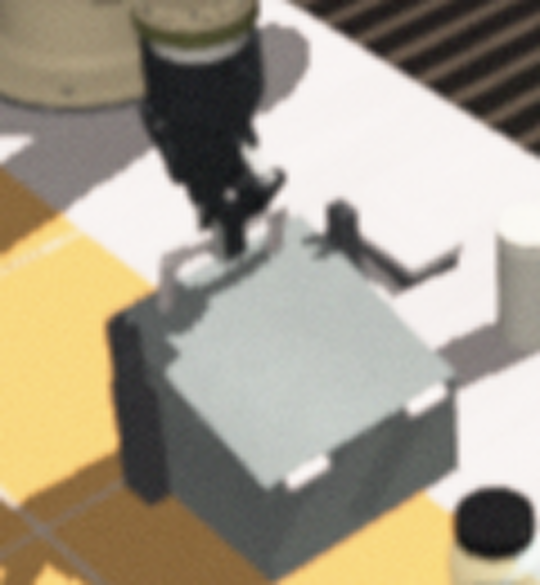

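Call:
{"name": "jog_arm", "arguments": {
  "targets": [
    {"offset": [0.0015,-0.002,0],"yaw": 0},
    {"offset": [0.0038,-0.0055,0],"yaw": 0},
    {"offset": [0.0065,-0.0095,0],"yaw": 0},
    {"offset": [0.0095,-0.0133,0],"yaw": 0},
    {"offset": [0.0125,-0.0168,0],"yaw": 0},
    {"offset": [0.0155,-0.0202,0],"yaw": 0},
    {"offset": [0.019,-0.024,0],"yaw": 0},
    {"offset": [0.0225,-0.0275,0],"yaw": 0},
    {"offset": [0.026,-0.031,0],"yaw": 0},
    {"offset": [0.031,-0.0355,0],"yaw": 0},
    {"offset": [0.0345,-0.0385,0],"yaw": 0},
    {"offset": [0.0385,-0.0415,0],"yaw": 0}
  ]
}}

```text
time_s: 18.17
eef_pos: [525.8, -215.8, 217.4]
ee_rot: [-0.706, 0.708, -0.0, 0.005]
force: [-7.7, -4.2, 1.7]
grip_width: 0.115
```

Run:
```python
from h import *
from rig import ctrl
lid(ctrl.sense())
S=ctrl.capture("scene"); z=S["img"][160:310,150:270]; cv2.imwrite("pics/s12.png",cv2.resize(z[:,:,::-1],None,fx=4,fy=4,interpolation=cv2.INTER_CUBIC))
```

```text
lid deg from hand 35.49404007638857 r 165.50291572430544 (162.9) F [-7.7 -4.2  1.7] [-0.69  1.51 -0.12] grip 0.11451889801170054 t 18.1667 [ 525.8 -215.8  217.4] j [-0.6   0.43  1.42  0.    1.29 -0.59]
```

View pics/s12.png

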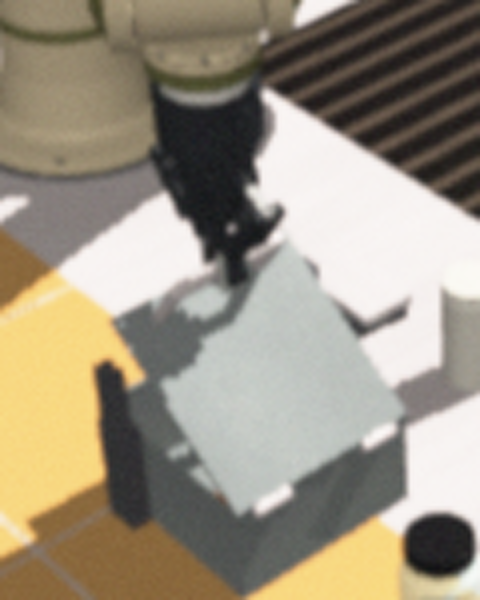

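Call:
{"name": "jog_arm", "arguments": {
  "targets": [
    {"offset": [0.0025,-0.0015,0],"yaw": 0},
    {"offset": [0.0055,-0.0035,0],"yaw": 0},
    {"offset": [0.0085,-0.0055,0],"yaw": 0},
    {"offset": [0.0118,-0.0075,0],"yaw": 0},
    {"offset": [0.015,-0.0094,0],"yaw": 0},
    {"offset": [0.018,-0.011,0],"yaw": 0},
    {"offset": [0.021,-0.0125,0],"yaw": 0},
    {"offset": [0.0242,-0.014,0],"yaw": 0},
    {"offset": [0.0275,-0.0155,0],"yaw": 0},
    {"offset": [0.031,-0.0168,0],"yaw": 0},
    {"offset": [0.034,-0.018,0],"yaw": 0},
    {"offset": [0.036,-0.0186,0],"yaw": 0}
  ]
}}

```text
time_s: 19.22
eef_pos: [562.4, -216.4, 239.6]
ee_rot: [-0.705, 0.709, 0.001, 0.005]
force: [-10.7, -1.7, 13.1]
grip_width: 0.113
```

Run:
```python
from h import *
from rig import ctrl
lid(ctrl.sense())
S=ctrl.capture("scene"); z=S["img"][150:310,140:270]; cv2.imwrite("pics/s13.png",cv2.resize(z[:,:,::-1],None,fx=3.75,fy=3.75,interpolation=cv2.INTER_CUBIC))
S=ctrl.capture("top"); z=S["img"][180:280,290:400]; cv2.imwrite("pics/t13.png",cv2.resize(z[:,:,::-1],None,fx=5,fy=5,interpolation=cv2.INTER_CUBIC))
```

```text
lid deg from hand 50.28540919307021 r 167.0185377810068 (162.9) F [-10.7  -1.7  13.1] [-0.36  2.21 -0.13] grip 0.11285280995903813 t 19.2167 [ 562.4 -216.4  239.6] j [-0.56  0.49  1.27 -0.    1.38 -0.56]
```

View pics/s13.png

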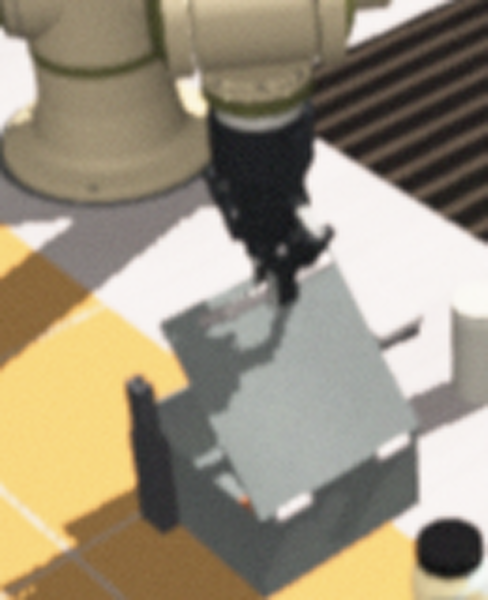

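View pics/t13.png

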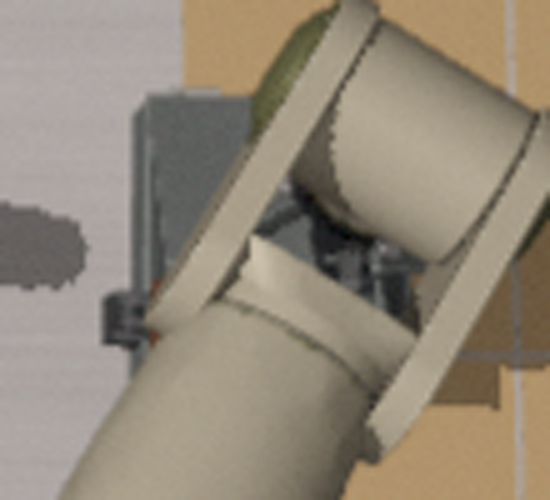

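Run:
```python
from h import *
from rig import ctrl
S=ctrl.capture("scene")
f=lambda l:(np.array(l)+.5)/3.75+[140,150]-.5
o=f([[330,262],[163,325]]); hb=f([[415,425],[262,518]])
def pts(th,x=540.2,y=-214.3,h=5,L=170):
    c,s=np.cos(th),np.sin(th); dx,dz=-L*c+h*s, L*s+h*c
    return [[x+85+dx,y+80,85+dz],[x+85+dx,y-80,85+dz]]
for d in (40,45,48,50,52,55,60):
    print(d,((proj(S,pts(np.radians(d)))-[140,150])*3.75).round(0).tolist())
r=least_squares(lambda p:(proj(S,pts(p[0],540.2+p[1],-214.3+p[2]))-o).ravel().tolist()+[p[1]/3,p[2]/3],[.87,0,0]); print(np.degrees(r.x[0]),r.x,r.fun)
print(((proj(S,pts(0,L=0))-[140,150])*3.75).round(0))
# bar centre implied
for d in(47,50,53):
    a=np.radians(d)+np.arctan2(50,155); print(d,625.2-162.9*np.cos(a),85+162.9*np.sin(a))
lid(ctrl.sense())
```

```text
40 [[307.0, 244.0], [144.0, 332.0]]
45 [[315.0, 239.0], [151.0, 327.0]]
48 [[320.0, 237.0], [155.0, 325.0]]
50 [[323.0, 235.0], [158.0, 324.0]]
52 [[327.0, 234.0], [162.0, 323.0]]
55 [[333.0, 233.0], [167.0, 322.0]]
60 [[343.0, 232.0], [176.0, 322.0]]
46.67091780297063 [0.81456118 7.57272606 0.29715751] [-1.22194899 -5.07617635 -0.54990048  1.68962997  2.52424202  0.0990525 ]
[[417. 421.]
 [259. 519.]]
47 556.043069787923 232.49145400206038
50 563.8569532401189 235.90871616382876
53 571.8389737195808 238.91234802412836
lid deg from hand 50.28048614683448 r 167.0313893118169 (162.9) F [-10.   -2.1  11.2] [-0.35  1.98 -0.12] grip 0.11456858464378071 t 19.3667 [ 562.4 -216.5  239.6] j [-0.56  0.49  1.27  0.    1.38 -0.56]
```

Call:
{"name": "jog_arm", "arguments": {
  "targets": [
    {"offset": [0,0,0],"yaw": 0},
    {"offset": [0,0,0],"yaw": 0},
    {"offset": [0,0,0],"yaw": 0},
    {"offset": [0,0,0],"yaw": 0},
    {"offset": [0,0,0],"yaw": 0},
    {"offset": [0,0,0],"yaw": 0}
  ],
  "fingers": 0.0,
  "grip_force": 80
}}

```text
time_s: 19.87
eef_pos: [562.3, -216.4, 239.8]
ee_rot: [-0.705, 0.709, 0.001, 0.005]
force: [-4.7, -3.0, -2.7]
grip_width: 0.107
```

Run:
```python
from h import *
from rig import ctrl
lid(ctrl.sense())
S=ctrl.capture("scene"); z=S["img"][195:305,165:265]; cv2.imwrite("pics/s14.png",cv2.resize(z[:,:,::-1],None,fx=5.4,fy=5.4,interpolation=cv2.INTER_CUBIC))
cv2.imwrite("pics/s14f.png",S["img"][:,:,::-1])
T=ctrl.capture("top");cv2.imwrite("pics/t14f.png",T["img"][:,:,::-1])
for n in("lid","lid_handle","plate_center"): print(n,[(round(d["score"],2),d["box"]) for d in ctrl.boxes_of("scene",n)][:2])
```

```text
lid deg from hand 50.284059150994324 r 167.23488032982561 (162.9) F [-4.7 -3.  -2.7] [-0.46  1.11 -0.1 ] grip 0.10708795839615139 t 19.8667 [ 562.3 -216.4  239.8] j [-0.56  0.49  1.27 -0.    1.38 -0.56]
lid [(0.64, [181.0, 215.2, 252.4, 290.8])]
lid_handle [(0.75, [313.6, 166.6, 388.2, 198.1]), (0.7, [182.9, 213.8, 251.1, 288.2])]
plate_center [(0.64, [287.6, 199.2, 334.9, 224.3])]
```

View pics/s14.png

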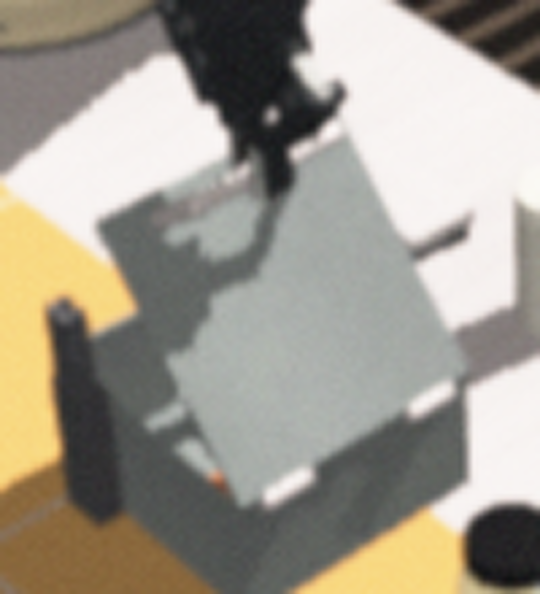

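View pics/s14f.png

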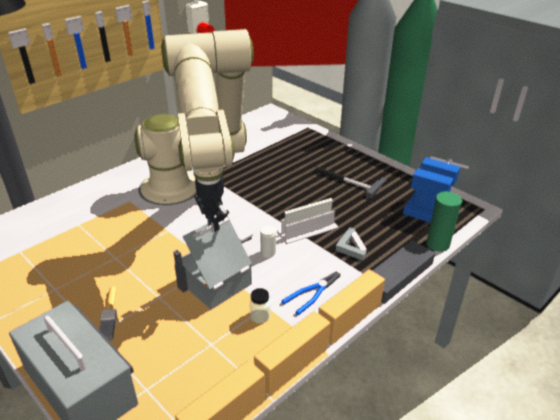

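View pics/t14f.png

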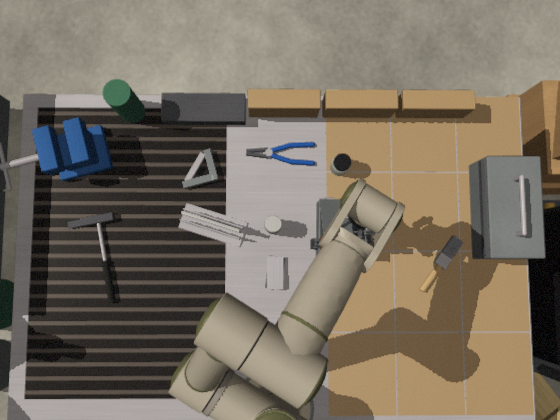

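The pictures show the lid up at about 50–52° with its bar in the fingers. The plate is standing in the trough and the other things are where they were. Handing in.

Run:
```python
from h import *
from rig import ctrl
lid(ctrl.sense()); print(ctrl.finish_job())
```

```text
lid deg from hand 50.276888207040955 r 167.21948909827336 (162.9) F [-4.8 -2.8 -2.8] [-0.45  1.12 -0.13] grip 0.10223342087901237 t 20.1167 [ 562.3 -216.4  239.8] j [-0.56  0.49  1.27 -0.    1.38 -0.56]
the job is handed in; nothing more can be done
None
```

The job is handed in at 20.1 s. The keeper plate is out of its slots and standing in the trough. The lid is held open at about 50 degrees with the gripper closed on the bar.

- **Plate:** I gripped its rim and lifted it straight up with the lid shut. I lowered it until it touched the trough base at about 7 N, then let go. Later pictures show it standing between the walls.
- **Lid angle:** The hand position gives about 50 degrees, while the lid corners in the scene picture suggest about 52.
- **Holding force:** It was about 6 N at the end, with an 80 N grip.
- **Bar moved in the grip:** The hand ended about 4 mm farther from the hinge than the handle's arc should put it, so the bar seems to have rolled slightly between the pads. It stayed in the grip.
- **Surroundings:** By eye in the last pictures, the other things on the bench had not moved. The highest tool force I read between moves was about 17 N.
- **Wrong network match:** In the last picture, the network's best match for the handle (score 0.75) was a different object, at the hammer's place. I ignored it.

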